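# Sight the hidden boss in the inspection mirror

### The job

Flip the upright cam lever down towards the robot to free the mirror carriage, slide the carriage along its rail fully home against the end stop, and swing the mirror by the pin of its tiller until the small inspection camera, looking into the mirror, sees the round boss on the hidden face of the gear housing in the middle of its view. The mirror springs back, so finish still holding the tiller with the fingers, keeping that angle still; do not disturb the loose things on the bench.

Things in the scene. Friction and masses are not known exactly. Their poses are not given: they have to be found in the camera images.
- rig: grey base plate of the mirror inspection rig, fixed to the bench. Origin on the bench top, exactly under the mirror's swivel axis when the carriage is at its end stop; the rail runs along the rig's y axis (+y towards the stop), the mirror faces +x, the robot is on the -x side. The rig is level (its z is up)
- cam_lever (a joint): cam lever beside the rail, on the robot's side: 0 (to 0.1) = handle upright, locked, its steel tongue lying across the rail in front of the carriage; 1.45 = end of swing, handle almost level, pointing to the rig's -x, tongue up and carriage free. It stays where it is left (friction about 0.12 N m)
- lever_tip (a point): point in the black handle grip of the cam lever (grip 18 mm in x by 16 mm in y as it stands upright, 50 mm long), 80 mm from the pivot and 17 mm below the end of the handle
- lever_pivot (a point): pivot of the cam lever, 46 mm above the bench; the pivot axis is parallel to the rail, the handle swings in the rig's x-z plane from up (+z) to -x
- carriage (a joint): slide of the aluminium mirror carriage (70 x 70 x 30 mm) along the rig's +y: it starts at 0 to 0.02, is blocked near 0.038 while the lever is locked, and meets the end stop at 0.140. Sliding friction about 5 N
- mirror (a joint): swivel of the mirror on the carriage about the vertical, rad, counter-clockwise from above positive, range 0 to 1.25. The normal of the glass (out of its face) points 0.524 rad (30 deg) clockwise of the rig's x axis at 0, so at (joint - 0.524) rad from the rig's x. A spring (0.1 N m at 0, plus 0.2 N m/rad) drives it back to 0 when it is not held
- tiller: steel arm on top of the mirror: round bar 10 mm thick at 136 mm height, reaching 100 mm from the swivel axis, 105 deg counter-clockwise of the mirror's normal (75 deg counter-clockwise of the rig's x at joint 0), with an upright round pin at its end. It turns with the mirror; body origin is on the swivel axis at bench height
- tiller_pin (a point): point in the upright steel pin at the tiller's end: pin 12 mm across, from 136 to 181 mm above the bench, this point at 165 mm, 100 mm from the swivel axis
- lens (a point): centre of the lens front of the small black inspection camera fixed on the rig (85 mm above the bench, 185 mm from the mirror's swivel axis with the carriage at the stop, 50 deg counter-clockwise of the rig's x); it looks straight at that axis
- sight (a point): imaginary point on the mirror's swivel axis (which lies in the glass), 85 mm above the bench; its x axis is the camera's line of sight after reflection in the mirror with the carriage at the stop (it turns 2 rad for each rad of the mirror), its z is up. The mirror is 76 mm wide
- mark (a point): centre of the face of the round steel boss (40 mm across, with a small dark dimple) on the side of the aluminium gear housing (120 x 100 x 139 mm, fixed to the bench) that faces the mirror and is turned away from the camera, 68 mm from the housing's centre line; 85 mm above the bench
- bearing: bearing ring, 52 mm across, 15 high, lying flat near the rig; a bystander
- knife_block: dark steel knife holder block, 50 x 30 x 37 mm; a bystander between rig and robot
- paper_roll: standing roll of wiping paper, 150 mm across, 120 high; a bystander
- brush: cleaning brush lying flat; a bystander
- degreaser: white bottle, 64 mm across, 170 high; a bystander
- wrench: steel spanner lying flat; a bystander
- rod: dark steel round bar, 24 mm across, 200 long, lying; a bystander

How it is judged (in metres and radians):
On the way, in this order (a step that is already met when the one before it is completed fails the run):
1. the cam lever is flipped down, freeing the carriage (value of joint cam_lever above 1.1 rad), for 0.1 s.
2. the carriage is home against its end stop (value of joint carriage above 0.135 m), for 0.1 s.
At the end, for the whole second after the job is handed in: The cam lever is still down (past 1.1 rad), the carriage is within 5 mm of its end stop, the camera's line of sight reflected by the mirror passes within 18 mm of the boss's centre (it lands on the 40 mm boss), the mirror is still (under 0.08 rad/s) and the fingers hold the tiller (over 0.5 N) (value of joint cam_lever above 1.1 rad and value of joint carriage above 0.135 m and y of mark in the frame of sight between -0.018 and 0.018 m and x of mark in the frame of sight above 0.05 m and velocity of joint mirror between -0.08 and 0.08 rad/s and contact force between the fingers and tiller above 0.5 N); the arm keeps its last pose, push and grip.
It fails at once if a loose bystander is moved by more than 30 mm (distance of any of bearing, knife_block, paper_roll, brush, degreaser, wrench, rod from where it was at the start of the episode above 0.03 m).
It also fails if it takes over 48 s, if anything falls off the work surface, if the arm or the gripper's body presses on something with over 40 N, if the wrist force passes 120 N, or if a joint passes its speed limit or range.

### The arm

A 6-joint arm with a two-finger parallel gripper is mounted at the origin on the work surface. World frame = base frame: x ahead of the robot, y to its left, z up, the work surface at z = 0. Lengths are in m, angles in degrees, forces in N, time in s.
With the tool pointing down it reaches from about 0.4 to 0.825 m from the base axis. Payload 7 kg.
Tool frame: the origin (TCP) lies on the centre line of the jaws, within the pads' length; the fingertips stand 22 mm ahead of it and the grasp point (between the pads) lies 3 mm ahead of it; z points along the fingers, y is the line along which they close (so a half turn about z gives the same grasp; the last joint's range is limited). The gripper opens to 88 mm and grips with 3 to 60 N. Pads are 19 mm wide; open, the fingers measure 130 mm over their backs; the gripper's body (78 mm by 193 mm) begins 47 mm behind the grasp point.
Start: joints at [88.127, 20.546, 0.682, 0, -70.136, -16.507], TCP at [0.213, 0.641, 0.249] pointing down, gripper open.
Joint ranges: [-176.03, 176.03], [-82.01, 121.73], [-58.28, 71.71], [-173.87, 95.51], [-174.79, -0.11], [-173.66, 173.66]. Speed limits (degrees/s): [136.94, 136.94, 172.46, 180, 180, 180].

### API

Orientations are given as [roll, pitch, yaw] about the fixed x, y, z axes, in that order (R = Rz(yaw) Ry(pitch) Rx(roll)).
In Python, from plant import get_state, cams, r gives the robot as it stands.
- The arm moves only by the tool apply_moves, never from a script. Its argument "targets" is a list of rows, each an object with "dp": the shift along the world's x, y, z in m, a list of three; "yaw": the turn about the world's z in degrees. In form: [{"dp": [x, y, z], "yaw": yaw}, ...]. A call has 1 to 20 rows; each row is the pose to reach, as a shift and turn from the pose commanded when the call began; what a row does not reach only later rows make up. A row lasts 1/12 s, in which the tool goes at most 41.7 mm and 7.16 degrees, less where a joint would pass 70% of its speed; a pose out of reach is approached as far as the arm can. A call with a gripper value outside its range is refused whole. "grip" is the gripper command: -1 is fully open, 1 is shut, values between are in proportion, set as the call begins (left out, the last holds). The fingers move at their own pace and stop on an object; "squeeze" is the grip in N (left out, the last holds). Time passes only in rows, so rows that repeat a pose let the fingers close. It gives the time, the measured TCP pose, the force, the opening and the grip force at its end, in the units of the state.
- get_state(): the state, without advancing time (a new reading comes with each control period).
- cams.capture(name): name is "side" or "top"; returns a dict with "image" (384x512x3 uint8, red, green, blue), "range_z" (384x512 float32, m along the optical axis (not along the pixel's ray), 0 where there is no reading), "fx", "fy", "cx", "cy" (pixels), "k1" (the pictures are not rectified: a ray, as slopes to the right and down, at radius r is drawn at 1 + k1 r^2 times it, then the intrinsics apply), "R" (3x3) and "t" (3): a world point X has camera coordinates R X + t. Camera axes: x right, y down, z forward; pixel columns grow to the right and rows downward; lengths in m; the calibration is good to about 2 mm. A picture is of the moment at which its call begins.
- r.close_job(): hands the job in; it is judged then, once.
The state is a dict: "time_s": time; "joints": joint angles; "qd": joint speeds; "joint_torque": joint torques, N m; "tcp_pos": TCP position; "eef_rot": TCP orientation; "contact_force": force on the tool from outside, world axes, zero at the start; "moment": the same for the moment, N m; "gripper_width": finger opening in m; "gripper_force": force on a finger pad.
Only numpy, scipy, OpenCV 4.12 (cv2) and the standard library are available. Lean on these libraries where they do the work, as an engineer would, in place of code of your own. Each camera call takes 0.05 s, during which the arm holds its last target. There are 200 camera calls.

## Working session

There is one attempt and no reset: what is moved stays moved. The work goes in short steps, Python scripts to look and compute and a tool call to move; the robot and the scene stay as the last step left them, time stands still between calls to the robot, and variables do not carry over. Pictures are saved under pics/ and viewed, at most 10 in all, crops included, and the job is handed in when it is done.

Besides the shell and the picture viewer there is one more tool, called after "Request:" by a JSON object that holds its "api" and its "payload", one argument or row to a line. apply_moves: Moves the arm, as the interface text tells. Its arguments: {"type":"object","properties":{"targets":{"type":"array","items":{"type":"object","properties":{"dp":{"type":"array","items":{"type":"number"}},"yaw":{"type":"number"}}}},"grip":{"type":"number"},"squeeze":{"type":"number"}},"required":["targets"]}

```bash
mkdir -p pics; ls
python3 - <<'E'
from plant import get_state, cams, r
import cv2,numpy as np
s=get_state();print(s)
for n in("side","top"):
    c=cams.capture(n);np.savez(f"pics/{n}0.npz",**c)
    print(n,c["fx"],c["fy"],c["cx"],c["cy"],c["k1"],c["R"],c["t"],-np.array(c["R"]).T@c["t"])
    cv2.imwrite(f"pics/{n}0.png",cv2.resize(c["image"][:,:,::-1],(800,600),interpolation=cv2.INTER_CUBIC))
E
```

```text
pics
{'time_s': 0.0, 'joints': array([ 8.81275873e+01,  2.05908767e+01,  6.34093737e-01, -1.89570554e-02,
       -7.01359678e+01, -1.65078050e+01]), 'qd': array([ 0.01351621,  0.01538188,  0.11010341,  0.02958572, -0.01657138,
       -0.04063947]), 'joint_torque': array([-1.12643229e-03, -5.82722211e+01,  2.93062431e+01,  6.99694186e+00,
        7.00664241e-03, -1.47305182e-04]), 'tcp_pos': array([0.21271844, 0.64013266, 0.24763505]), 'eef_rot': array([ 1.79906008e+02, -9.27082583e-03, -1.83866659e+01]), 'contact_force': array([ 0.13032654,  0.79114541, -0.4420736 ]), 'moment': array([ 0.02991428, -0.0008087 ,  0.02272108]), 'gripper_force': 0.0, 'gripper_width': 0.08764328105096157}
side 423.60261042694526 423.60261042694526 252.47838090449537 191.45327411704938 0.004918078800061409 [[-0.9958614  -0.08853283  0.02054281]
 [-0.05851067  0.45157224 -0.890314  ]
 [ 0.06954546 -0.88783132 -0.45488347]] [0.55084983 0.14220356 1.29492811] [0.46683414 1.13423084 0.70433122]
top 414.82005058717425 414.82005058717425 258.5665610646669 199.12555714511015 -0.13547801558286154 [[ 1.19557795e-02 -9.99927417e-01  1.48981497e-03]
 [-9.86539485e-01 -1.20386806e-02 -1.63079477e-01]
 [ 1.63085575e-01  4.79980963e-04 -9.86611811e-01]] [-1.10304346e-03  5.37739134e-01  1.42186963e+00] [0.29862765 0.00468824 1.49052923]
```

View pics/side0.png

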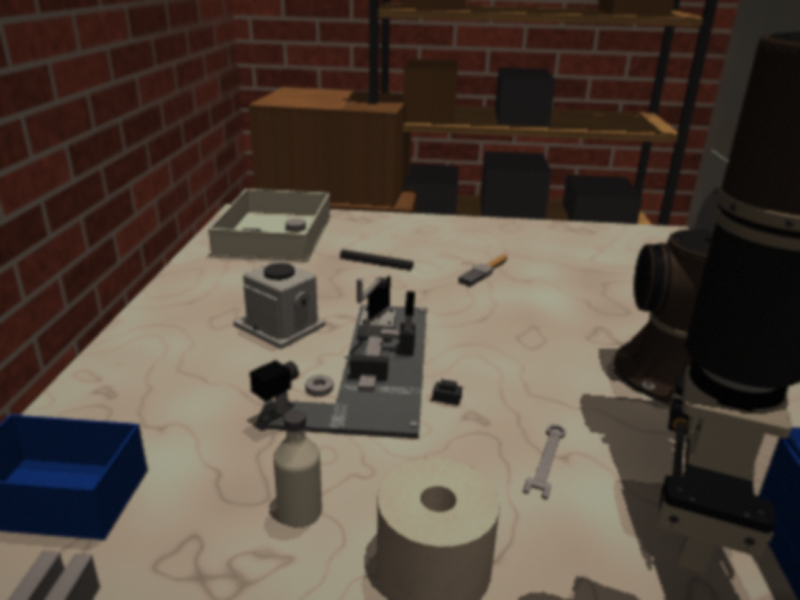

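View pics/top0.png

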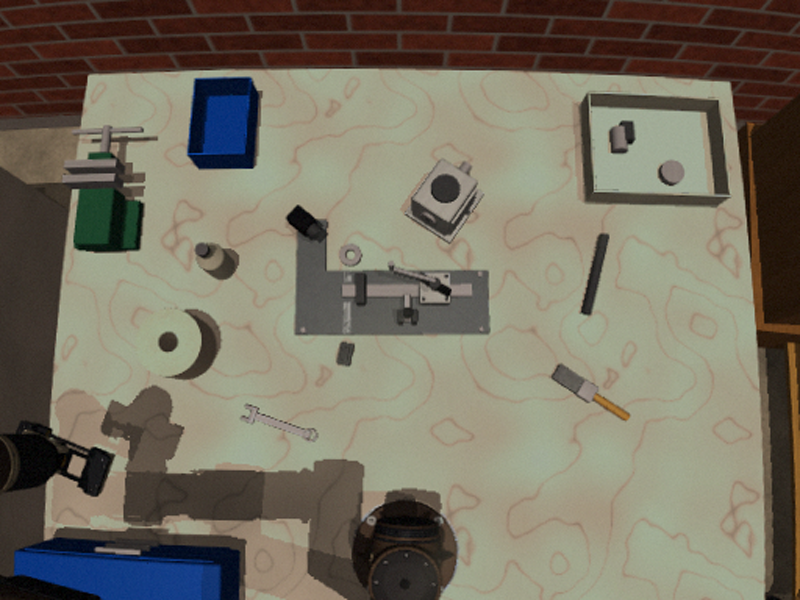

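The side view (800×600) shows the rig plate around (385,370), lever at (408,320), housing at (280,300) and inspection camera at (272,382). The top view shows the carriage at (435,288), stop at (360,288), tiller end at (392,266), housing at (443,195) and camera at (305,222). I'll enlarge both.

```bash
cat > h.py <<'E'
import numpy as np,cv2
def load(n): return dict(np.load(f"pics/{n}.npz"))
def slopes(c,u,v):
    d=np.array([(u-c["cx"])/c["fx"],(v-c["cy"])/c["fy"]]);s=d.copy()
    for _ in range(20): s=d/(1+c["k1"]*(s@s))
    return s
def at_depth(c,u,v,z=None):
    if z is None: z=c["range_z"][int(round(v)),int(round(u))]
    s=slopes(c,u,v); return c["R"].T@(np.array([s[0]*z,s[1]*z,z])-c["t"])
def at_z(c,u,v,h):
    o=-c["R"].T@c["t"];s=slopes(c,u,v);d=c["R"].T@np.array([s[0],s[1],1.]);return o+d*(h-o[2])/d[2]
def tri(c1,p1,c2,p2):
    A=[];b=[]
    for c,p in((c1,p1),(c2,p2)):
        o=-c["R"].T@c["t"];s=slopes(c,*p);d=c["R"].T@np.array([s[0],s[1],1.]);d/=np.linalg.norm(d)
        P=np.eye(3)-np.outer(d,d);A.append(P);b.append(P@o)
    x=np.linalg.lstsq(np.vstack(A),np.hstack(b),rcond=None)[0];return x,[np.linalg.norm(a@x-bb)*1e3 for a,bb in zip(A,b)]
def proj(c,X):
    q=c["R"]@X+c["t"];s=q[:2]/q[2];s=s*(1+c["k1"]*(s@s));return c["fx"]*s[0]+c["cx"],c["fy"]*s[1]+c["cy"]
def crop(c,u0,v0,u1,v1,k,f):
    im=cv2.resize(c["image"][v0:v1,u0:u1,::-1],None,fx=k,fy=k,interpolation=cv2.INTER_CUBIC)
    for u in range((u0+9)//10*10,u1,10): cv2.line(im,(int((u-u0+.5)*k),0),(int((u-u0+.5)*k),6 if u%50 else 16),(0,255,255),1)
    for v in range((v0+9)//10*10,v1,10): cv2.line(im,(0,int((v-v0+.5)*k)),(6 if v%50 else 16,int((v-v0+.5)*k)),(0,255,255),1)
    im=cv2.convertScaleAbs(im,alpha=1.6,beta=15); cv2.imwrite(f,im)
E
python3 - <<'E'
from h import *
crop(load("side0"),140,160,300,290,5,"pics/s1.png")
crop(load("top0"),180,95,320,220,4.8 and 5,"pics/t1.png")
E
```

```text
(no output)
```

View pics/s1.png

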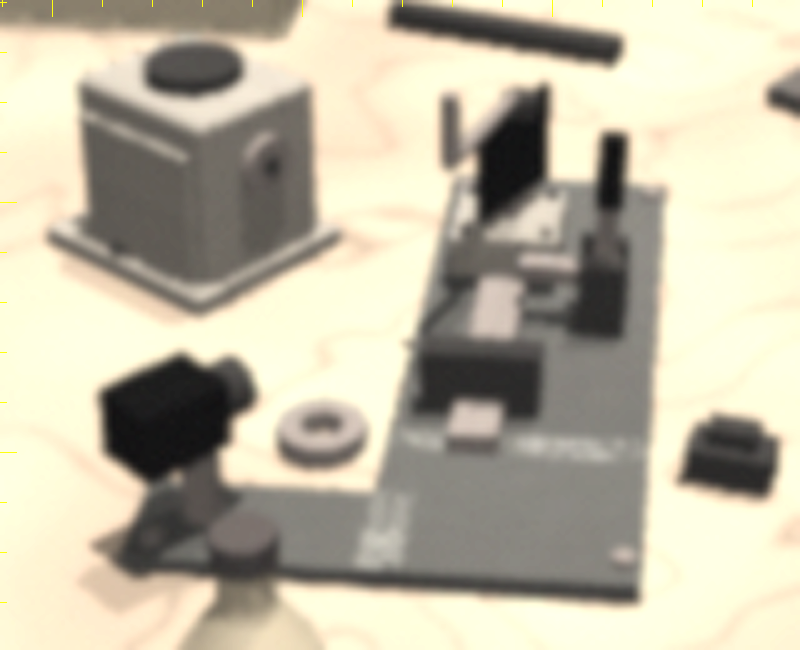

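View pics/t1.png

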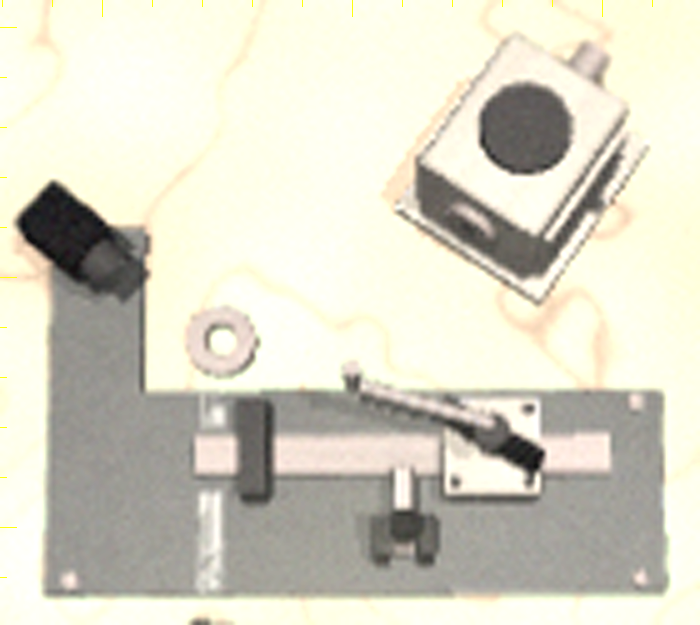

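The crops show these pixel positions:

| Feature | Side crop | Top crop |
|---|---|---|
| Boss | (265,160) | (472,220), on the housing face towards −x/+y |
| Tiller pin top | (450,95) | (351,370) |
| Lever grip | top at (613,137) | (405,522) |
| Stop block | – | (255,450) |
| Carriage plate | – | (443..541, 400..497) |

Next I triangulate them.

Run:
```python
from h import *
S=load("side0");T=load("top0")
s=lambda u,v:(140+u/5-.5,160+v/5-.5)
t=lambda u,v:(180+u/5-.5,95+v/5-.5)
np.set_printoptions(precision=4,suppress=True)
for n,a,b in [("pin top",s(451,97),t(351,369)),("lever top",s(614,137),t(405,522)),("boss",s(266,160),t(470,218)),("pin base",s(449,160),t(356,385)),
  ("screw carr TL",s(466,200),t(452,407)),("housing top near corner",s(195,130),t(420,160)),("cap ctr",s(195,62),t(526,128)),("housing right-top corner",s(312,88),t(548,236)),("hous left top corner",s(80,88),t(512,36))]:
    print(n,*tri(S,a,T,b))
# plate corners, thickness via depth
for n,p in [("BL",(45,595)),("BR",(666,593)),("TR",(662,392)),("TL in",(143,391))]:
    q=t(*p);print(n,at_z(T,*q,.008))
for n,p in [("railL",(195,454)),("railR",(610,452)),("plate",(100,450)),("rail mid",(330,454)),("carr",(470,470)),("carrTop left edge",(446,449)),("stop",(255,450)),("stop R",(269,450)),("lever",(405,525)),("lens cam",(60,220)),("cap",(526,128)),("htop",(520,195)),("roll",(0,0))]:
    print(n,at_depth(T,*t(*p)))
c=at_z(T,*t(492,449),.05);print("carr ctr",c)
print("knife, degreaser, bench", at_depth(T,345*.64,353*.64),at_depth(T,205*.64,250*.64),at_depth(T,300,200))
```

```text
pin top [0.6184 0.0354 0.1774] [np.float64(1.470799342581492), np.float64(1.4707993425810926)]
lever top [ 0.5247 -0.0011  0.1395] [np.float64(1.9035818697438731), np.float64(1.9035818697436349)]
boss [ 0.7495 -0.0446  0.0876] [np.float64(0.27784058692863084), np.float64(0.27784058692841235)]
pin base [0.619  0.0329 0.1348] [np.float64(2.6481583162578857), np.float64(2.6481583162578044)]
screw carr TL [ 0.618  -0.0333  0.0732] [np.float64(2.2148686253158547), np.float64(2.2148686253146606)]
housing top near corner [ 0.7819 -0.0084  0.1237] [np.float64(2.6830996851461304), np.float64(2.6830996851459523)]
cap ctr [ 0.8004 -0.0811  0.136 ] [np.float64(1.3952940898751864), np.float64(1.3952940898744501)]
housing right-top corner [ 0.729  -0.0976  0.1146] [np.float64(0.6624602834501344), np.float64(0.662460283450806)]
hous left top corner [ 0.8753 -0.0725  0.1171] [np.float64(0.892055484557889), np.float64(0.8920554845573982)]
BL [0.4879 0.2581 0.008 ]
BR [ 0.4949 -0.1907  0.008 ]
TR [ 0.6437 -0.1892  0.008 ]
TL in [0.6397 0.1918 0.008 ]
railL [0.5924 0.1518 0.0113]
railR [ 0.5975 -0.1503  0.0116]
plate [0.5948 0.2216 0.01  ]
rail mid [0.5912 0.0531 0.0231]
carr [ 0.5758 -0.047   0.0483]
carrTop left edge [ 0.5909 -0.0299  0.0476]
stop [0.586  0.1047 0.0604]
stop R [0.5884 0.0956 0.0486]
lever [ 0.5202 -0.001   0.1428]
lens cam [0.7401 0.2425 0.1025]
cap [ 0.7977 -0.081   0.1392]
htop [ 0.7548 -0.0778  0.1231]
roll [0.9495 0.3148 0.0013]
carr ctr [ 0.5908 -0.0625  0.05  ]
knife, degreaser, bench [0.4416 0.1371 0.0376] [0.643  0.4296 0.1723] [ 0.5415 -0.1444  0.0127]
```

Request:
{"api": "apply_moves", "payload": {
  "targets": [
    {"dp":[0.02,-0.035,0.01],"yaw":2},
    {"dp":[0.04,-0.07,0.02],"yaw":4},
    {"dp":[0.06,-0.105,0.02],"yaw":6},
    {"dp":[0.08,-0.14,0.02],"yaw":8},
    {"dp":[0.1,-0.175,0.02],"yaw":10},
    {"dp":[0.12,-0.21,0.02],"yaw":12},
    {"dp":[0.14,-0.245,0.02],"yaw":14},
    {"dp":[0.16,-0.28,0.02],"yaw":16},
    {"dp":[0.18,-0.315,0.02],"yaw":18.4},
    {"dp":[0.198,-0.35,0.02],"yaw":18.4},
    {"dp":[0.216,-0.385,0.02],"yaw":18.4},
    {"dp":[0.234,-0.42,0.02],"yaw":18.4},
    {"dp":[0.252,-0.455,0.02],"yaw":18.4},
    {"dp":[0.27,-0.49,0.01],"yaw":18.4},
    {"dp":[0.29,-0.525,0.0],"yaw":18.4},
    {"dp":[0.308,-0.56,0.0],"yaw":18.4},
    {"dp":[0.325,-0.6,0.0],"yaw":18.4},
    {"dp":[0.34,-0.641,0.0],"yaw":18.4},
    {"dp":[0.34,-0.641,0.0],"yaw":18.4},
    {"dp":[0.34,-0.641,0.0],"yaw":18.4}
  ],
  "grip": 1,
  "squeeze": 20
}}

```text
time_s: 1.77
tcp_pos: [0.553, -0.0029, 0.2477]
eef_rot: [180.0, 0.1, -0.2]
contact_force: [0.3, -0.5, -0.0]
gripper_width: 0.0005
gripper_force: 0.0
```

Request:
{"api": "apply_moves", "payload": {
  "targets": [
    {"dp":[0,0.002,-0.035],"yaw":0},
    {"dp":[0,0.002,-0.07],"yaw":0},
    {"dp":[0,0.002,-0.1],"yaw":0},
    {"dp":[0,0.002,-0.102],"yaw":0},
    {"dp":[-0.013,0.002,-0.102],"yaw":0},
    {"dp":[-0.025,0.002,-0.102],"yaw":0},
    {"dp":[-0.037,0.002,-0.103],"yaw":0},
    {"dp":[-0.048,0.002,-0.106],"yaw":0},
    {"dp":[-0.059,0.002,-0.11],"yaw":0},
    {"dp":[-0.069,0.002,-0.117],"yaw":0},
    {"dp":[-0.078,0.002,-0.124],"yaw":0},
    {"dp":[-0.085,0.002,-0.133],"yaw":0},
    {"dp":[-0.092,0.002,-0.143],"yaw":0},
    {"dp":[-0.095,0.002,-0.15],"yaw":0},
    {"dp":[-0.098,0.002,-0.158],"yaw":0},
    {"dp":[-0.098,0.002,-0.16],"yaw":0},
    {"dp":[-0.098,0.002,-0.16],"yaw":0}
  ]
}}

```text
time_s: 3.18
tcp_pos: [0.4548, 0.0018, 0.0884]
eef_rot: [180.0, 0.0, 0.1]
contact_force: [-0.2, 0.4, 0.7]
gripper_width: 0.0003
gripper_force: 0.0
```

Run:
```python
from plant import get_state, cams, r
from h import *
s=get_state();print(s["tcp_pos"],s["contact_force"])
for n in("side",):
    c=cams.capture(n);np.savez(f"pics/{n}1.npz",**c)
    crop(c,180,160,310,260,6,"pics/s2.png")
```

```text
[0.45481028 0.00179865 0.08843666] [-0.17254772  0.36626143  0.71139816]
```

View pics/s2.png

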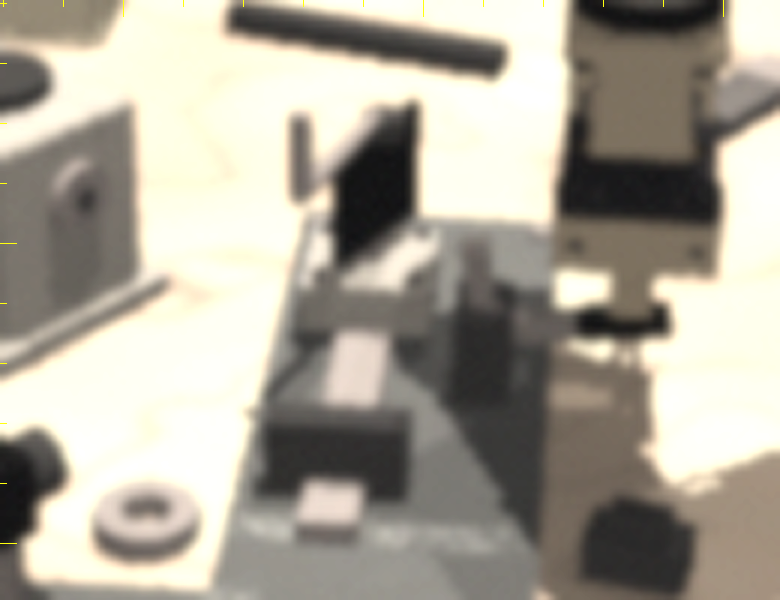

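The lever now lies level, pointing −x (crop: handle at (540,320)), with the tongue raised at (475,250). Next is the tiller pin.

Request:
{"api": "apply_moves", "payload": {
  "targets": [
    {"dp":[-0.005,0,0.035],"yaw":0},
    {"dp":[-0.005,0,0.075],"yaw":0},
    {"dp":[0.0,0,0.115],"yaw":0},
    {"dp":[0.02,0.01,0.145],"yaw":0},
    {"dp":[0.05,0.02,0.16],"yaw":0},
    {"dp":[0.085,0.025,0.165],"yaw":0},
    {"dp":[0.12,0.03,0.165],"yaw":0},
    {"dp":[0.15,0.033,0.165],"yaw":0},
    {"dp":[0.164,0.033,0.165],"yaw":0},
    {"dp":[0.164,0.033,0.165],"yaw":0},
    {"dp":[0.164,0.033,0.165],"yaw":0},
    {"dp":[0.164,0.033,0.14],"yaw":0},
    {"dp":[0.164,0.033,0.115],"yaw":0},
    {"dp":[0.164,0.033,0.095],"yaw":0},
    {"dp":[0.164,0.033,0.081],"yaw":0},
    {"dp":[0.164,0.033,0.081],"yaw":0}
  ],
  "grip": -1
}}

```text
time_s: 4.57
tcp_pos: [0.6163, 0.034, 0.1669]
eef_rot: [179.9, 0.3, -0.0]
contact_force: [-1.1, 0.4, 0.2]
gripper_width: 0.0872
gripper_force: 0.0
```

Request:
{"api": "apply_moves", "payload": {
  "targets": [
    {"dp":[0,0,0],"yaw":0},
    {"dp":[0,0,0],"yaw":0},
    {"dp":[0,0,0],"yaw":0},
    {"dp":[0,0,0],"yaw":0},
    {"dp":[0,0,0],"yaw":0},
    {"dp":[0,0,0],"yaw":0},
    {"dp":[0,0,0],"yaw":0},
    {"dp":[0,0,0],"yaw":0}
  ],
  "grip": 1,
  "squeeze": 25
}}

```text
time_s: 5.23
tcp_pos: [0.6189, 0.0345, 0.1697]
eef_rot: [-180.0, -0.0, 0.0]
contact_force: [-0.4, 0.0, 0.1]
gripper_width: 0.0401
gripper_force: 0.0
```

Request:
{"api": "apply_moves", "payload": {
  "targets": [
    {"dp":[0,0,0],"yaw":0},
    {"dp":[0,0,0],"yaw":0},
    {"dp":[0,0,0],"yaw":0},
    {"dp":[0,0,0],"yaw":0},
    {"dp":[0,0,0],"yaw":0},
    {"dp":[0,0,0],"yaw":0},
    {"dp":[0,0,0],"yaw":0},
    {"dp":[0,0,0],"yaw":0}
  ]
}}

```text
time_s: 5.9
tcp_pos: [0.6189, 0.0347, 0.1695]
eef_rot: [-180.0, -0.0, 0.0]
contact_force: [-0.7, 1.8, 0.3]
gripper_width: 0.0116
gripper_force: 25.0
```

Request:
{"api": "apply_moves", "payload": {
  "targets": [
    {"dp":[0,0.004,0],"yaw":0},
    {"dp":[0,0.01,0],"yaw":0},
    {"dp":[0,0.018,0],"yaw":0},
    {"dp":[0,0.026,0],"yaw":0},
    {"dp":[-0.001,0.034,0],"yaw":0},
    {"dp":[-0.001,0.042,0],"yaw":0},
    {"dp":[-0.001,0.05,0],"yaw":0},
    {"dp":[-0.001,0.058,0],"yaw":0},
    {"dp":[-0.001,0.066,0],"yaw":0},
    {"dp":[-0.001,0.074,0],"yaw":0},
    {"dp":[-0.001,0.082,0],"yaw":0},
    {"dp":[-0.002,0.09,0],"yaw":0},
    {"dp":[-0.002,0.097,0],"yaw":0},
    {"dp":[-0.002,0.104,0],"yaw":0},
    {"dp":[-0.002,0.11,0],"yaw":0},
    {"dp":[-0.002,0.11,0],"yaw":0}
  ]
}}

```text
time_s: 7.23
tcp_pos: [0.6166, 0.1446, 0.1694]
eef_rot: [179.9, 0.0, 0.0]
contact_force: [1.2, -2.1, 0.2]
gripper_width: 0.0115
gripper_force: 25.0
```

Continue gently to the stop, watching force.

Request:
{"api": "apply_moves", "payload": {
  "targets": [
    {"dp":[0,0.003,0],"yaw":0},
    {"dp":[0,0.006,0],"yaw":0},
    {"dp":[0,0.009,0],"yaw":0},
    {"dp":[0,0.011,0],"yaw":0},
    {"dp":[0,0.011,0],"yaw":0}
  ]
}}

```text
time_s: 7.65
tcp_pos: [0.6166, 0.155, 0.1694]
eef_rot: [179.9, 0.0, 0.0]
contact_force: [-0.1, -3.8, -0.9]
gripper_width: 0.0111
gripper_force: 25.0
```

Request:
{"api": "apply_moves", "payload": {
  "targets": [
    {"dp":[0,0.002,0],"yaw":0},
    {"dp":[0,0.004,0],"yaw":0},
    {"dp":[0,0.006,0],"yaw":0},
    {"dp":[0,0.006,0],"yaw":0}
  ]
}}

```text
time_s: 7.98
tcp_pos: [0.6155, 0.1586, 0.1692]
eef_rot: [179.7, 0.2, -0.0]
contact_force: [-1.8, -13.0, 1.1]
gripper_width: 0.0116
gripper_force: 25.0
```

Run:
```python
from plant import get_state, cams, r
from h import *
for n in("side","top"):
    c=cams.capture(n);np.savez(f"pics/{n}2.npz",**c)
S=load("side2");T=load("top2")
a=np.zeros((600,800,3),np.uint8)
crop(S,160,170,290,270,6,"pics/a.png");crop(T,190,110,320,210,6,"pics/b.png")
cv2.imwrite("pics/ab.png",np.hstack([cv2.resize(cv2.imread("pics/a.png"),(400,308)),cv2.resize(cv2.imread("pics/b.png"),(400,308))]))
```

```text
(no output)
```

View pics/a.png

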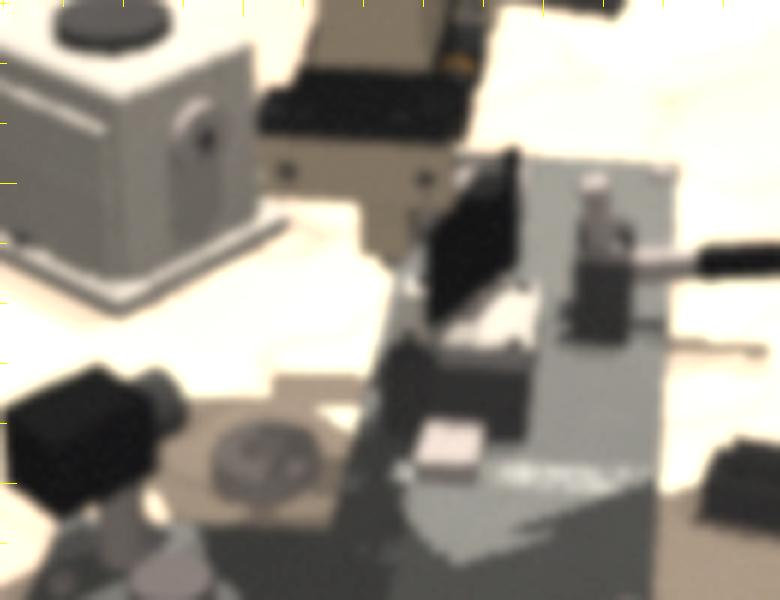

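View pics/b.png

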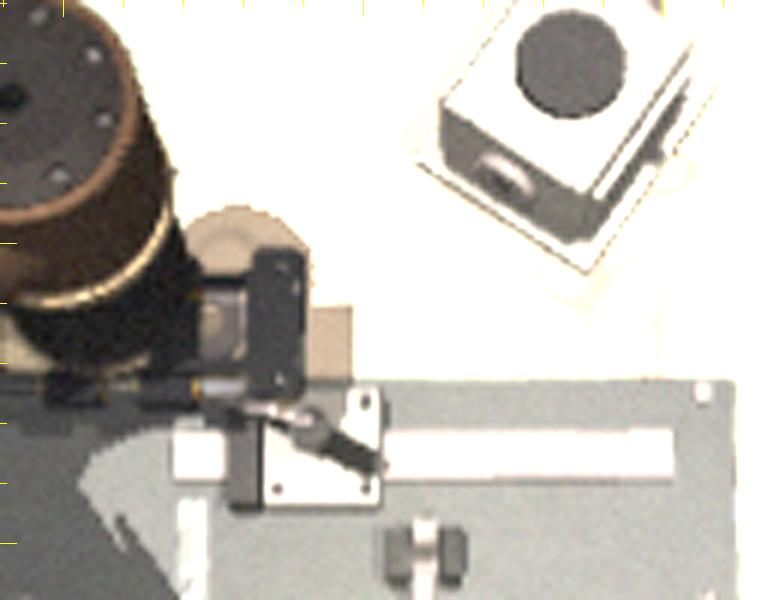

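The carriage plate now touches the stop (top crop: left edge at x≈262, flush with the block). The boss dimple is at (207,138) in the side crop and about (510,178) in the top crop. I'll compute the swing target.

Run:
```python
from h import *
np.set_printoptions(precision=4,suppress=True)
S=load("side2");T=load("top2")
s=lambda u,v:(160+u/6-.5,170+v/6-.5)
t=lambda u,v:(190+u/6-.5,110+v/6-.5)
print("carr",at_z(T,*t(322,445.5),.048))
M,e=tri(S,s(205,137),T,t(508,177));print("mark",M,e,at_z(S,*s(205,137),.085),at_z(T,*t(508,177),.085))
# housing geometry check: corners of top face -> centre & face normal; boss 68mm from centre line
for p in [(443,100),(583,193),(570,62)]: print(at_z(T,*t(*p),.123 if p[0]!=570 else .139))
yaw=np.arctan2(.0165,1)
for A in ([.592,.0614],[.5905,.060]):
  for m in (M,np.array([.7495,-.0446])):
    A=np.array(A);d=m[:2]-A;phi=np.arctan2(d[1],d[0])-yaw
    j=(np.radians(50)+phi)/2+.524;a=np.radians(75)+j+yaw
    print(j,np.degrees(phi),"pin",A+.1*np.array([np.cos(a),np.sin(a)]),np.linalg.norm(d))
```

```text
carr [0.5917 0.0607 0.048 ]
mark [ 0.7473 -0.0472  0.0835] [np.float64(0.07577811181411136), np.float64(0.07577811181392638)] [ 0.7467 -0.0444  0.085 ] [ 0.7467 -0.0471  0.085 ]
[ 0.7805 -0.0081  0.123 ]
[ 0.7257 -0.0887  0.123 ]
[ 0.7988 -0.0803  0.139 ]
0.6469998510497603 -35.905255308221925 pin [0.5529 0.1534] 0.1894721510429113
0.6558903932512179 -34.88647421676901 pin [0.5521 0.1531] 0.18984796548817695
0.6522837175128114 -35.299768812534836 pin [0.5509 0.1518] 0.18990987882660734
0.6611420538395951 -34.2846782424706 pin [0.5501 0.1515] 0.1903212021819955
```

Request:
{"api": "apply_moves", "payload": {
  "targets": [
    {"dp":[-0.006,0,0],"yaw":0},
    {"dp":[-0.012,0,0],"yaw":0},
    {"dp":[-0.018,0.001,0],"yaw":0},
    {"dp":[-0.025,0.001,0],"yaw":0},
    {"dp":[-0.031,0.001,0],"yaw":0},
    {"dp":[-0.037,0.0,0],"yaw":0},
    {"dp":[-0.043,-0.001,0],"yaw":0},
    {"dp":[-0.05,-0.003,0],"yaw":0},
    {"dp":[-0.056,-0.004,0],"yaw":0},
    {"dp":[-0.061,-0.006,0],"yaw":0},
    {"dp":[-0.065,-0.007,0],"yaw":0},
    {"dp":[-0.065,-0.007,0],"yaw":0},
    {"dp":[-0.065,-0.007,0],"yaw":0}
  ]
}}

```text
time_s: 9.17
tcp_pos: [0.5528, 0.152, 0.1694]
eef_rot: [179.8, -0.1, 0.0]
contact_force: [10.4, -14.6, -5.7]
gripper_width: 0.0115
gripper_force: 25.0
```

Run:
```python
from plant import get_state, cams, r
from h import *
for n in("side","top"):
    c=cams.capture(n);np.savez(f"pics/{n}3.npz",**c)
S=load("side3");T=load("top3")
crop(S,200,160,270,245,7,"pics/a.png");crop(T,205,150,260,205,7,"pics/b.png")
a=cv2.imread("pics/a.png");b=cv2.imread("pics/b.png");b=cv2.resize(b,(300,300));o=np.zeros((595,790,3),np.uint8);o[:,:490]=a;o[:300,490:]=b
b=cv2.imread("pics/b.png");print(a.shape,b.shape)
o=np.zeros((595,490+385-75,3),np.uint8);o[:,:415]=a[:,75:];o[:385,415:]=b;cv2.imwrite("pics/ab3.png",o)
```

```text
(595, 490, 3) (385, 385, 3)
```

View pics/ab3.png

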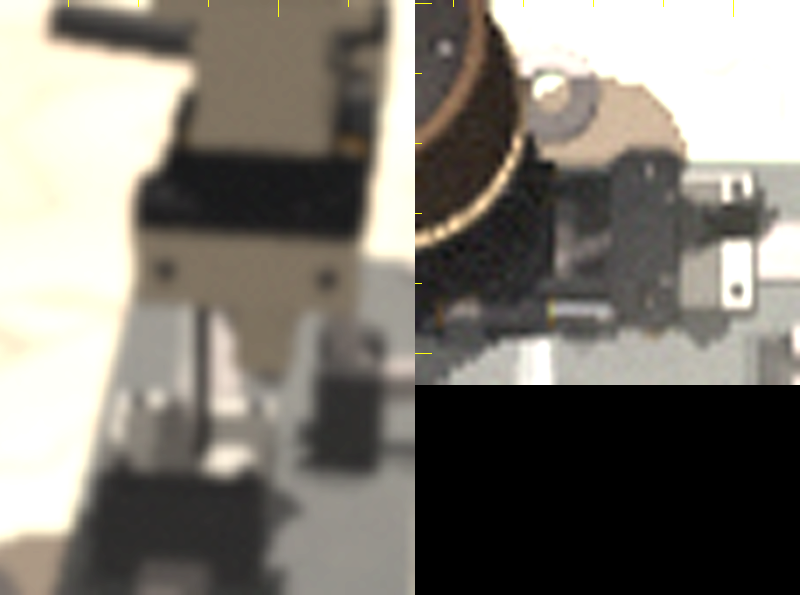

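Run:
```python
from h import *
np.set_printoptions(precision=1,suppress=True,linewidth=200)
S=load("side3");g=cv2.cvtColor(S["image"],cv2.COLOR_RGB2GRAY)
for v in (206,210,214,218,222): print(v,g[v,230:252])
A=np.array([.592,.061])
for j in (.55,.6,.65,.7,.75):
    n=j-.524+.0165
    for th in (0,):
        print(j,[proj(S,np.r_[A+k*.038*np.array([-np.sin(n),np.cos(n)]),z]) for z in(.08,.11) for k in (-1,1)])
```

```text
206 [ 89  89  88  89  88  90  97  98  71  42  67 105 104  80  64  62  63  62  62  62  61  61]
210 [ 88  89  89  90  90  92  99  99  73  44  69 111 125 110  84  65  63  63  64  64  63  65]
214 [ 87  88  89  90  90  96 109 109  78  46  71 111 128 128 117  94  80  70  62  59  63  75]
218 [ 71  78  88  82  64  53  59  68  59  43  69 112 129 132 129 115  82  68  89 104  95  88]
222 [74 73 67 56 49 48 49 49 40 29 40 65 76 79 78 77 74 72 69 68 75 79]
0.55 [(np.float64(239.001088886155), np.float64(206.8984951684695)), (np.float64(237.02260093410493), np.float64(219.81405062388893)), (np.float64(239.0621099303338), np.float64(198.1259772572973)), (np.float64(237.06464312119337), np.float64(210.6930318860364))]
0.6 [(np.float64(238.37251864858194), np.float64(206.8807221941073)), (np.float64(237.68625990884786), np.float64(219.8330017194337)), (np.float64(238.42676527577146), np.float64(198.10813386340863)), (np.float64(237.73585417596613), np.float64(210.712065806929))]
0.65 [(np.float64(237.74311146104546), np.float64(206.87828008311251)), (np.float64(238.3507968890433), np.float64(219.83486219368675)), (np.float64(237.79057810819256), np.float64(198.1051999778407)), (np.float64(238.40794927760226), np.float64(210.71445868577214))]
0.7 [(np.float64(237.11431582167592), np.float64(206.89117686874442)), (np.float64(239.01441199170213), np.float64(219.81962984659046)), (np.float64(237.15501118463303), np.float64(198.11718471845123)), (np.float64(239.07910649246085), np.float64(210.70020683172666))]
0.75 [(np.float64(236.48757970745103), np.float64(206.91938830567648)), (np.float64(239.6753089723025), np.float64(219.78735231863584)), (np.float64(236.52152674142854), np.float64(198.1440658734618)), (np.float64(239.74750759873675), np.float64(210.66935516782922))]
```

Request:
{"api": "apply_moves", "payload": {
  "targets": [
    {"dp":[0,0,0],"yaw":0},
    {"dp":[0,0,0],"yaw":0},
    {"dp":[0,0,0],"yaw":0},
    {"dp":[0,0,0],"yaw":0},
    {"dp":[0,0,0],"yaw":0},
    {"dp":[0,0,0],"yaw":0}
  ]
}}

```text
time_s: 9.77
tcp_pos: [0.553, 0.1521, 0.1694]
eef_rot: [179.8, -0.1, 0.0]
contact_force: [10.0, -14.6, -5.5]
gripper_width: 0.0113
gripper_force: 25.0
```

```bash
python3 -c "
from plant import get_state,r
s=get_state();print(s['tcp_pos'],s['contact_force'],s['gripper_force'])
print(r.close_job())"
```

```text
[0.55299487 0.1521232  0.16939652] [ 10.00647615 -14.64714641  -5.52846137] 24.998327493667603
the job is handed in; nothing more can be done
None
```

I handed in the job at about 9.8 s, but no verdict came back: the lever is down, the carriage is against its stop, and the gripper holds the tiller pin with 25 N at an estimated mirror angle of 0.65 rad (image and force checks 0.62–0.67, target 0.65, margin about ±0.047).

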